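# Open the squeeze-and-turn safety cap of a reagent jar

## Robot

A 6-joint arm with a two-finger parallel gripper is mounted at the origin on the work surface. World frame = base frame: x ahead of the robot, y to its left, z up, the work surface at z = 0. Lengths are in m, angles in rad, forces in N, time in s.
With the tool pointing down it reaches from about 0.35 to 0.975 m from the base axis. Payload 4.9 kg.
Tool frame: the origin (TCP) lies on the mounting face of the last link; the fingertips stand 173 mm ahead of it and the grasp point (between the pads) lies 155 mm ahead of it (tcp_to_grasp is the distance from the TCP to the grasp point, in m); z points along the fingers, y is the line along which they close (so a half turn about z gives the same grasp; the last joint's range is limited). The gripper opens to 85 mm and grips with 20 to 120 N. Pads are 22 mm wide; open, the fingers measure 114 mm over their backs; the gripper's body (76 mm by 85 mm) begins 54 mm behind the grasp point. The pads swing forward as they close: fully open they stand 13 mm farther back than shut.
Start: joints at [-1.44, 0.053, 1.613, -0, 1.476, -0.119], TCP at [0.155, -0.606, 0.405] pointing down, gripper open.
Joint ranges: [-3.01, 3.01], [-1.01, 2.22], [0.06, 2.58], [-1.02, 4.17], [0.09, 2.62], [-3.14, 3.14]. Speed limits (rad/s): [2.57, 2.57, 3.14, 3.14, 3.14, 3.14].

## Interface

Orientations are given as a rotation vector (axis times angle).
In Python, from station import get_obs, get_image, calibration, finish_job, tcp_to_grasp gives the robot as it stands. The module is installed in compiled form; this text tells all that it offers.
- The arm moves only by the tool arm_command, never from a script. Its argument "plan" is a list that holds one entry, the list of rows, each a list of 6 numbers: the shift along the tool's x, y, z in cm, then the turn, a rotation vector about the tool's x, y, z in rad. A call has 1 to 12 rows; each row is the pose to reach, as a shift and turn from the pose commanded when the call began, along the tool's axes at that moment; what a row does not reach only later rows make up. A row lasts 1/12 s, in which the tool goes at most 41.7 mm and 7.16 degrees, less where a joint would pass 70% of its speed; a pose out of reach is approached as far as the arm can. A call with a gripper value outside its range is refused whole. "gripper" is the closure, from -1 (fully open) to 1 (shut), set as the call begins (left out, the last holds). The fingers move at their own pace and stop on an object; "force" is the grip in N (left out, the last holds). Time passes only in rows, so rows that repeat a pose let the fingers close. It gives the time, the measured TCP pose, the force, the opening and the grip force at its end, in the units of the state.
- get_obs(): the state, without advancing time (a new reading comes with each control period).
- get_image(name): name is "scene" or "top"; returns (picture, depth): 400x640x3 uint8, blue, green, red; 400x640 float32, m along the optical axis (not along the pixel's ray), 0 where there is no reading.
- calibration(name): a dict with "fx", "fy", "cx", "cy" (pixels), "pose" (4x4, takes a point from camera to world coordinates). Camera axes: x right, y up, looking along -z (the intrinsics and any distortion apply to the point x, -y, -z); pixel columns grow to the right and rows downward; lengths in m; the calibration is good to about 2 mm. A picture is of the moment at which its call begins. calibration takes no time and is no camera call.
- finish_job(): hands the job in; it is judged then, once.
The state is a dict: "t": time; "q": joint angles; "dq": joint speeds; "effort": joint torques, N m; "tool_pos": TCP position; "tool_rot": TCP orientation; "contact_force": force on the tool from outside, world axes, zero at the start; "wrist_torque": the same for the moment, N m; "opening": finger opening in m; "grip_force": force on a finger pad.
Only numpy, scipy, OpenCV 4.12 (cv2) and the standard library are available. Lean on these libraries where they do the work, as an engineer would, in place of code of your own. Each camera call takes 0.05 s, during which the arm holds its last target. There are 200 camera calls.

## Task

Open the white square jar in the bench rack: squeeze the two orange side tabs of its blue safety cap fully in and keep them in while you turn the cap anticlockwise (from above) until you feel its open stop, then lift it straight off and set it down gently, right way up and flat, on the bare end of the steel tray. Squeeze firmly but never crush the cap, never force it against the latch or the stop or push it hard onto the jar. Keep the jar seated in its rack, keep the cap off the bench and leave everything else alone.

Things in the scene. Friction and masses are not known exactly. Their poses are not given: they have to be found in the camera images.
- cap_center (a point): Blue safety cap, round, 50 mm across, 45 mm tall. Point on its axis 28 mm above its lower rim, the height to squeeze. z up; the orange tabs lie to its +y and -y: flat ribbed faces 24 mm wide, 65 mm apart over both, from 10 to 41 mm above the rim. Below them the jar's collar (74 mm across) tops out 22 mm under this point: fingertips must stay above it.
- cap: The same cap; origin on its axis at the lower rim, 28 mm under cap_center. Each tab slides inward 6 mm to a stop against a spring (5 N at first, 14 N fully in); its latch foot leaves its notch in the jar's collar only in the last 1 mm or so: squeeze both fully home (53 mm over both). Fingers pressing with over 45 N a side crush the cap. Mass 80 g.
- jar: White square jar, 84 x 84 mm, 0.6 to 0.9 kg, loose in its rack cell (1 mm play a side). Origin at the centre of its underside, z up. The capped jar is 150 mm tall. With the tabs in, the cap turns anticlockwise through 35 to 85 degrees to a hard stop: how far depends on how it was last closed, and cannot be told from outside, so turn slowly and feel for the stop.
- jar_mouth (a point): Centre of the jar's mouth, under the cap, 132 mm up; neck 36 mm across. Two bayonet lugs and a springy liner (8 N) hold the cap; it is free only in the last 7 degrees before the stop. It turns with under 0.2 N m; take 0.3 N m as the stop, never pass 0.6. Then ease back 2 or 3 degrees and lift; if the jar's weight comes along within 4 mm, lower, ease 1 more and retry. It must rise 27 mm to clear.
- rack: Grey plastic rack, fixed, 101 x 195 mm, 45 mm tall, two square cells 86 mm wide along its y, floor 8 mm thick; the jar stands in one, a low tub with a red lid in the other. Origin at the centre of its underside.
- tray: Shallow stainless tray, fixed, 170 mm (its x) by 280 mm (its y), rim 10 mm high, floor 3 mm thick. Origin at the centre of its underside. A stack of two dishes stands on its +y half; the -y half is bare.
- tray_spot (a point): Middle of the bare end of the tray, on its floor (3 mm above the bench), 60 mm from the tray's centre towards its -y. The cap's lower rim is to rest on the floor near here.
- dishes: Bystander: stack of two clear culture dishes, 90 mm across, 30 mm tall, on the +y half of the tray; origin under its centre. Leave alone.
- tub: Bystander: low white square tub with a red lid, 84 mm square, 74 mm tall, in the rack cell beside the jar; origin under its centre. Leave alone.
- vial: Bystander: small amber bottle with a green cap, 28 mm across, 60 mm tall, standing on the bench beside the rack; origin under its centre. Leave alone.
- beaker: Bystander: glass beaker, 70 mm across, 90 mm tall, to the right; origin under its centre.
- spatula: Bystander: slim steel weighing spatula, 190 mm long, 6 mm thick, lying at the far side; origin under its middle.
- tip_box: Bystander: blue box with a pale lid, 122 x 87 mm, 72 mm tall, to the left; origin under its centre.

How it is judged:
By the outcome, as a careful person would: the job done as asked, in the order asked, and still so for the second after the job is handed in, with the robot touching nothing.
It also fails if it takes over 72 s, if anything falls off the work surface, if the arm or the gripper's body presses on something with over 40 N, if the wrist force passes 120 N, or if a joint passes its speed limit or range.

## Working session

There is one attempt and no reset: what is moved stays moved. The work goes in short steps, Python scripts to look and compute and a tool call to move; the robot and the scene stay as the last step left them, time stands still between calls to the robot, and variables do not carry over. Pictures are saved under pics/ and viewed, at most 10 in all, crops included, and the job is handed in when it is done.

Besides the shell and the picture viewer there is one more tool, called after ">>>" as name(argument=value, ...) on one line, values as JSON. arm_command: Moves the arm, as the interface text tells. Its arguments: {"type":"object","properties":{"plan":{"type":"array"},"gripper":{"type":"number"},"force":{"type":"number"}},"required":["plan"]}

```bash
mkdir -p pics
cat > h.py <<'E'
import numpy as np, cv2
from station import *
def cloud(name):
    im,d=get_image(name); c=calibration(name)
    v,u=np.mgrid[:400,:640]
    P=np.stack([(u-c['cx'])/c['fx']*d,-(v-c['cy'])/c['fy']*d,-d],-1)
    T=np.array(c['pose']); W=P@T[:3,:3].T+T[:3,3]; W[d==0]=np.nan
    return im,d,W
E
python3 - <<'E'
from h import *
for n in('scene','top'):
    im,d,W=cloud(n); cv2.imwrite(f'pics/{n}0.png',im); np.save(f'{n}0.npy',W)
    c=calibration(n); print(n,{k:np.round(v,3) if k!='pose' else np.round(v,3).tolist() for k,v in c.items()})
o=get_obs(); print(o, tcp_to_grasp)
E
```

```text
scene {'fx': np.float64(368.793), 'fy': np.float64(368.793), 'cx': np.float64(321.099), 'cy': np.float64(199.895), 'pose': [[-0.462, -0.543, 0.701, 1.317], [0.887, -0.292, 0.358, 0.4], [0.011, 0.787, 0.616, 0.762], [0.0, 0.0, 0.0, 1.0]]}
top {'fx': np.float64(470.542), 'fy': np.float64(470.542), 'cx': np.float64(323.376), 'cy': np.float64(196.068), 'pose': [[-0.027, 0.982, -0.187, 0.281], [-1.0, -0.03, -0.01, 0.002], [-0.015, 0.187, 0.982, 1.774], [0.0, 0.0, 0.0, 1.0]]}
{'t': 0.1, 'q': array([-1.43999143e+00,  5.32931375e-02,  1.61416444e+00, -1.50665040e-05,
        1.47601609e+00, -1.19064891e-01]), 'dq': array([ 4.08214540e-04, -9.34755651e-04, -4.02156815e-03,  8.01913241e-05,
        5.17038439e-05, -2.37425576e-03]), 'effort': array([ 6.43007388e-04, -3.94900811e+01, -3.71364212e+01, -7.60995840e-05,
        3.92766859e-03,  2.51889389e-06]), 'tool_pos': array([ 0.15447565, -0.60535353,  0.40357961]), 'tool_rot': array([-3.11523989e+00, -3.91242145e-01,  4.08770542e-05]), 'contact_force': array([-0.78391286,  0.12278347, -0.74941244]), 'wrist_torque': array([ 0.0367452 ,  0.01606883, -0.03715281]), 'grip_force': 0.0, 'opening': 0.08562654017422032} 0.1547
```

View pics/scene0.png

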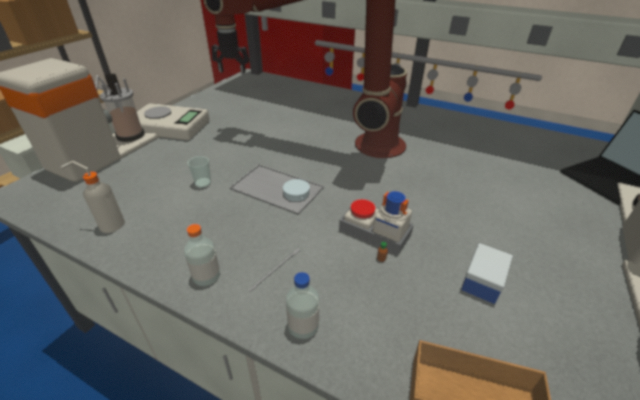

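View pics/top0.png

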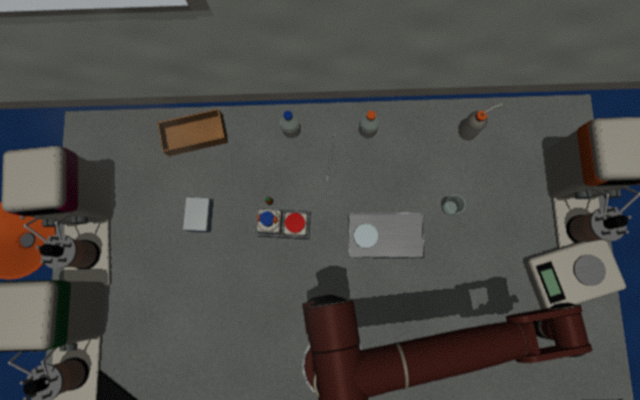

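The scene view shows the blue cap with its orange tabs at (395,203), the red-lid tub at (362,208) and the tray around (278,188). In the top view the cap is at (268,218), the tub at (294,223), the tray spans (349-424, 212-258) and the dishes are at (366,236). Next I'll measure them.

Run:
```python
from h import *
for n,box in(('top',(200,245,250,315)),('scene',(180,245,335,420))):
    im=cv2.imread(f'pics/{n}0.png'); W=np.load(f'{n}0.npy'); 
    r0,r1,c0,c1=box; hs=cv2.cvtColor(im,cv2.COLOR_BGR2HSV)[r0:r1,c0:c1].astype(int); w=W[r0:r1,c0:c1]
    H,S,V=hs[...,0],hs[...,1],hs[...,2]
    for nm,m in(('blue',(H>105)&(H<130)&(S>120)),('orange',(H>3)&(H<20)&(S>90)),('red',((H<3)|(H>176))&(S>150))):
        p=w[m]; p=p[~np.isnan(p[:,0])]
        if len(p)<3: print(n,nm,len(p)); continue
        t=p[p[:,2]>np.percentile(p[:,2],90)-.006]
        print(n,nm,len(p),'med',np.median(p,0).round(4),'top',t.mean(0).round(4),len(t),'rng',t.min(0).round(3),t.max(0).round(3))
        if nm=='orange':
            q=p[p[:,2]>.12]
            if len(q)>4:
                s=q[:,1]>np.median(w[(H>105)&(H<130)&(S>120)][:,1]); print('  +y',q[s].mean(0).round(4),s.sum(),' -y',q[~s].mean(0).round(4))
                c,(wh),a=cv2.minAreaRect(q[:,:2].astype(np.float32)*1000);print('  rect',c,wh,a)
    p=w.reshape(-1,3)
    for lo,hi in((.04,.058),(.075,.09),(.11,.128),(.15,.17)):
        q=p[(p[:,2]>lo)&(p[:,2]<hi)]
        if len(q)>4: print(n,lo,hi,len(q),q.mean(0).round(3),cv2.minAreaRect(q[:,:2].astype(np.float32)*1000))
# tray
W=np.load('top0.npy'); im=cv2.imread('pics/top0.png')
g=im[200:270,340:435]; b=cv2.Canny(g,40,120)
w=W[200:270,340:435]; 
q=w[(w[...,2]>.007)&(w[...,2]<.016)]; print('rim',len(q)); 
if len(q)>20: print(cv2.minAreaRect(q[:,:2].astype(np.float32)*1000))
q=w[w[...,2]>.02]; print('dish',len(q),q.mean(0),q.max(0))
gr=cv2.cvtColor(g,cv2.COLOR_BGR2GRAY); _,th=cv2.threshold(gr,0,255,cv2.THRESH_OTSU)
n_,l,s,_=cv2.connectedComponentsWithStats(th); k=1+s[1:,4].argmax(); pt=w[l==k]; pt=pt[~np.isnan(pt[:,0])]; print('tray',s[k],cv2.minAreaRect(pt[:,:2].astype(np.float32)*1000),np.median(pt[:,2]))
big=[cv2.resize(im[195:250,245:325],None,fx=8,fy=8,interpolation=2)]
s=cv2.imread('pics/scene0.png'); cv2.imwrite('pics/crop1.png',cv2.resize(s[180:255,330:425],None,fx=7,fy=7,interpolation=2)); cv2.imwrite('pics/crop2.png',big[0])
```

```text
top blue 141 med [0.5171 0.2193 0.1579] top [0.5167 0.2183 0.1603] 88 rng [0.492 0.198 0.156] [0.539 0.241 0.169]
top orange 71 med [0.5208 0.1927 0.0846] top [0.5153 0.2169 0.1536] 20 rng [0.503 0.186 0.15 ] [0.533 0.252 0.157]
  +y [nan nan nan] 0  -y [0.5147 0.2081 0.1493]
  rect (517.576171875, 218.23092651367188) (65.06578826904297, 21.425500869750977) 80.86579132080078
top red 291 med [0.5102 0.1255 0.081 ] top [0.5095 0.1249 0.0838] 162 rng [0.474 0.092 0.08 ] [0.543 0.161 0.091]
top 0.04 0.058 319 [0.503 0.147 0.047] ((528.820556640625, 170.53240966796875), (193.2052001953125, 136.87890625), 84.44518280029297)
top 0.075 0.09 308 [0.508 0.131 0.082] ((515.3860473632812, 160.64752197265625), (137.52230834960938, 87.8218002319336), 89.1786880493164)
top 0.11 0.128 122 [0.51  0.215 0.115] ((515.615966796875, 217.02285766601562), (70.40740966796875, 80.1666259765625), 75.87813568115234)
top 0.15 0.17 186 [0.516 0.219 0.157] ((515.7251586914062, 218.7428741455078), (64.64261627197266, 47.3831672668457), 80.86579132080078)
scene blue 257 med [0.5378 0.2211 0.1577] top [0.5242 0.221 
[... 720 characters left out ...]
ene 0.11 0.128 261 [0.539 0.224 0.116] ((533.80517578125, 223.11996459960938), (55.061424255371094, 77.15070343017578), 8.188224792480469)
scene 0.15 0.17 249 [0.523 0.223 0.158] ((519.9799194335938, 221.16790771484375), (50.47299575805664, 64.72822570800781), 17.023832321166992)
rim 590
((464.9228515625, -216.55043029785156), (356.91510009765625, 260.2337341308594), 88.25338745117188)
dish 462 [ 0.45863975 -0.13257727  0.03177041] [ 0.54592722 -0.08941822  0.04401991]
tray [   8   12   76   45 3064] ((467.0372619628906, -209.1010284423828), (281.6249694824219, 168.30418395996094), 88.3363265991211) 0.0030479165839694122<stdin>:14: RuntimeWarning: Mean of empty slice.
  ret = um.true_divide(
```

View pics/crop1.png

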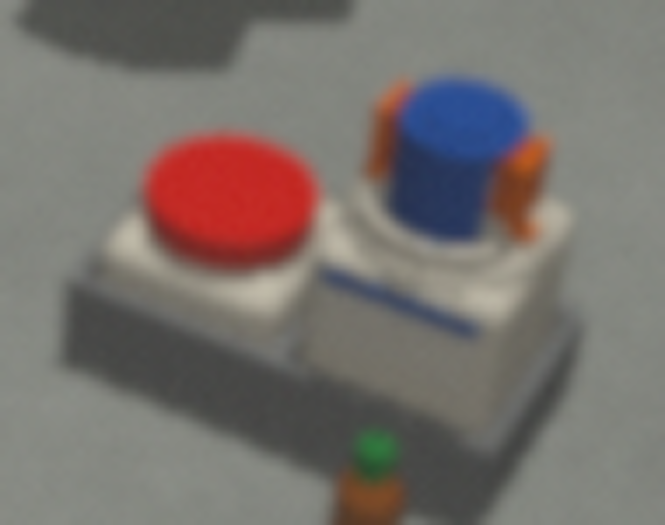

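View pics/crop2.png

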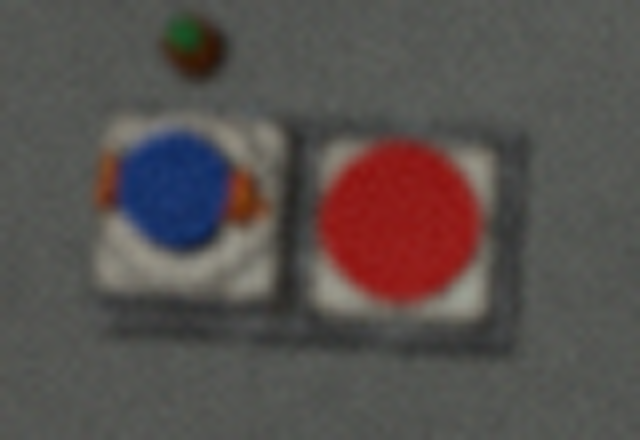

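The close crop shows the cap's tabs to ±y, with the tab line tilted about 81-86° from x. In the top crop the tabs are at (107,180) and (242,195). Next I'll refine the centre and yaw by fitting a silhouette model in both cameras, and work out the first move.

```bash
cat >> h.py <<'E'
from scipy.spatial.transform import Rotation as R
def rel(p,yaw_y,o=None):
    "shift (cm) and rotvec, tool axes, from the present pose to p with tool z down and tool y at yaw_y (deg)"
    o=o or get_obs(); A=R.from_rotvec(o['tool_rot']); a=np.radians(yaw_y)
    y=np.array([np.cos(a),np.sin(a),0]); z=np.array([0,0,-1.]); B=R.from_matrix(np.stack([np.cross(y,z),y,z],1))
    return (A.inv().apply(np.array(p)-o['tool_pos'])*100).round(2),(A.inv()*B).as_rotvec().round(3)
def proj(n,P):
    c=calibration(n); T=np.array(c['pose']); q=(np.asarray(P)-T[:3,3])@T[:3,:3]
    return np.stack([c['cx']+c['fx']*q[:,0]/-q[:,2],c['cy']-c['fy']*q[:,1]/-q[:,2]],1)
E
python3 - <<'E'
from h import *
from scipy.optimize import minimize
th=np.linspace(0,2*np.pi,40); cyl=np.concatenate([np.c_[.025*np.cos(th),.025*np.sin(th),0*th+z] for z in(.113,.158)])
def tab(s): return np.array([[x,s*y,z] for x in(-.012,.012) for y in(.025,.0325) for z in(.123,.154)])
def masks(n):
    im=cv2.imread(f'pics/{n}0.png'); h=cv2.cvtColor(im,cv2.COLOR_BGR2HSV).astype(int); H,S=h[...,0],h[...,1]
    b=(H>105)&(H<130)&(S>120); o=(H>3)&(H<22)&(S>90)
    c=proj(n,[[.518,.22,.14]])[0]; v,u=np.mgrid[:400,:640]; r=np.hypot(u-c[0],v-c[1])<(24 if n=='top' else 32)
    return (b|o)&r, b&r, o&r
K=8
def model(n,p):
    c,s=np.cos(p[2]),np.sin(p[2]); out=[]
    c0=proj(n,[[.518,.22,.14]])[0].round()-40
    m=np.zeros((80*K,80*K),np.uint8)
    for P in(cyl,tab(1),tab(-1)):
        Q=np.c_[P[:,0]*c-P[:,1]*s+p[0],P[:,0]*s+P[:,1]*c+p[1],P[:,2]]
        cv2.fillConvexPoly(m,cv2.convexHull(((proj(n,Q)-c0+.5)*K).round().astype(np.int32)),255)
    return cv2.resize(m,(80,80),interpolation=cv2.INTER_AREA)/255.,c0.astype(int)
def cost(p,ns):
    t=0
    for n in ns:
        m,c0=model(n,p); k=M[n][c0[1]:c0[1]+80,c0[0]:c0[0]+80]; t+=np.abs(m-k).sum()/k.sum()
    return t
M={n:masks(n)[0] for n in('top','scene')}
for ns in(['top'],['scene'],['top','scene']):
    f=lambda v:cost([v[0]/1000,v[1]/1000,np.radians(v[2])],ns)
    r=min((minimize(f,[519,220,y0],method='Nelder-Mead',options=dict(initial_simplex=[[519,220,y0],[525,220,y0],[519,226,y0],[519,220,y0+5]])) for y0 in(-12,-7,-2)),key=lambda r:r.fun)
    print(ns,r.x.round(2),round(r.fun,3))
o=get_obs(); print(R.from_rotvec(o['tool_rot']).as_matrix().round(3).tolist())
print('mid',rel([.42,-.2,.41],-95),'above',rel([.519,.22,.36],-96))
E
```

```text
['top'] [519.01 220.18  -9.49] 0.423
['scene'] [519.77 219.76  -4.63] 0.425Traceback (most recent call last):
  File "<stdin>", line 27, in <module>
  File "<stdin>", line 27, in <genexpr>
    res = _minimize_neldermead(fun, x0, args, callback, bounds=bounds,
                               **options)
    fsim[j] = func(sim[j])
              ~~~~^^^^^^^^
    fx = function(np.copy(x), *(wrapper_args + args))
  File "<stdin>", line 26, in <lambda>
  File "<stdin>", line 22, in cost
  File "<stdin>", line 13, in model
  File "h.py", line 16, in proj
    c=calibration(n); T=np.array(c['pose']); q=(np.asarray(P)-T[:3,3])@T[:3,:3]
ValueError: time passes only in moves, steps and waits
```

```bash
sed -i 's/^def proj/import functools\ncal=functools.cache(lambda n:calibration(n))\ndef proj/; s/c=calibration(n); T=np.array(c\[.pose.\]); q=/c=cal(n); T=np.array(c["pose"]); q=/' h.py
cat > fit.py <<'E'
from h import *
from scipy.optimize import minimize
th=np.linspace(0,2*np.pi,40); cyl=np.concatenate([np.c_[.025*np.cos(th),.025*np.sin(th),0*th+z] for z in(.113,.158)])
def tab(s): return np.array([[x,s*y,z] for x in(-.012,.012) for y in(.025,.0325) for z in(.123,.154)])
K=8
def mask(n,im,c0):
    h=cv2.cvtColor(im,cv2.COLOR_BGR2HSV).astype(int); H,S,V=h[...,0],h[...,1],h[...,2]
    m=((H>100)&(H<130)&(S>80)|(H>3)&(H<22)&(S>75)).astype(np.uint8)[c0[1]:c0[1]+80,c0[0]:c0[0]+80]
    _,l,st,ce=cv2.connectedComponentsWithStats(m); k=1+st[1:,4].argmax(); return (l==k)*1.
def model(n,p,c0):
    c,s=np.cos(p[2]),np.sin(p[2]); m=np.zeros((80*K,80*K),np.uint8)
    for P in(cyl,tab(1),tab(-1)):
        Q=np.c_[P[:,0]*c-P[:,1]*s+p[0],P[:,0]*s+P[:,1]*c+p[1],P[:,2]]
        cv2.fillConvexPoly(m,cv2.convexHull(((proj(n,Q)-c0+.5)*K).round().astype(np.int32)),255)
    return cv2.GaussianBlur(cv2.resize(m,(80,80),interpolation=cv2.INTER_AREA)/255.,(3,3),0)
if __name__=='__main__':
    D={}
    for n in('top','scene'):
        c0=(proj(n,[[.518,.22,.14]])[0].round()-40).astype(int); D[n]=(c0,mask(n,cv2.imread(f'pics/{n}0.png'),c0))
    def f(v,ns):
        return sum(np.abs(model(n,[v[0]/1e3,v[1]/1e3,np.radians(v[2])],D[n][0])-D[n][1]).sum()/D[n][1].sum() for n in ns)
    for ns in(['top'],['scene'],['top','scene']):
        r=min((minimize(f,s[0],args=(ns,),method='Nelder-Mead',options=dict(initial_simplex=s)) for y0 in(-12,-7,-2) for s in [[[516,218,y0],[526,218,y0],[516,226,y0],[516,218,y0+5]]]),key=lambda r:r.fun)
        print(ns,r.x.round(2),round(r.fun,3))
    v=[]
    for n in D:
        m=model(n,[.519,.22,np.radians(-6)],D[n][0]); print(n,'model area',m.sum(),'mask',D[n][1].sum())
        v.append(np.stack([D[n][1]*255,m*255,m*0],-1)[15:65,15:65])
    cv2.imwrite('pics/fit.png',cv2.resize(np.hstack(v).astype(np.uint8),None,fx=6,fy=6,interpolation=0))
    o=get_obs(); print(R.from_rotvec(o['tool_rot']).as_matrix().round(3).tolist())
    print('mid',rel([.42,-.2,.41],-95),'above',rel([.519,.22,.36],-96))
E
python3 fit.py
```

```text
['top'] [518.41 216.58  -9.49] 0.335
['scene'] [514.5  217.73 -70.72] 0.374
['top', 'scene'] [517.91 217.44 -11.05] 1.009
top model area 230.02745098039213 mask 185.0
scene model area 500.6980392156862 mask 303.0
[[0.969, 0.247, -0.0], [0.247, -0.969, 0.002], [0.0, -0.002, -1.0]]
mid (array([ 35.75, -32.71,  -0.57]), array([-0.002,  0.   ,  0.337])) above (array([ 55.73, -70.95,   4.5 ]), array([-0.002,  0.   ,  0.355]))
```

View pics/fit.png

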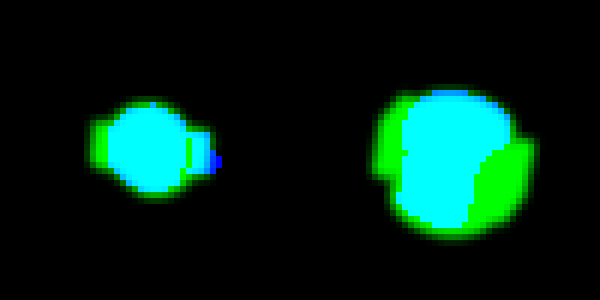

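The overlay shows the silhouette at about (519, 220) mm fits both views; my component filter dropped some of the orange tabs. I'll move towards it now and refine on the way.

>>> arm_command(plan=[[[36, -33, -0.5, 0, 0, 0.34], [36, -33, -0.5, 0, 0, 0.34], [36, -33, -0.5, 0, 0, 0.34], [36, -33, -0.5, 0, 0, 0.34], [36, -33, -0.5, 0, 0, 0.34], [36, -33, -0.5, 0, 0, 0.34], [36, -33, -0.5, 0, 0, 0.34], [36, -33, -0.5, 0, 0, 0.34], [36, -33, -0.5, 0, 0, 0.34], [36, -33, -0.5, 0, 0, 0.34], [36, -33, -0.5, 0, 0, 0.34], [36, -33, -0.5, 0, 0, 0.34]]], gripper=-1, force=30)

```text
t: 1.1
tool_pos: [0.4226, -0.194, 0.4094]
tool_rot: [-3.138, 0.139, -0.0]
contact_force: [-0.3, -0.5, -0.2]
opening: 0.0854
grip_force: 0.0
```

```bash
python3 - <<'E'
s=open('fit.py').read()
s=s.replace("_,l,st,ce=cv2.connectedComponentsWithStats(m); k=1+st[1:,4].argmax(); return (l==k)*1.","""_,l,st,ce=cv2.connectedComponentsWithStats(m); ok=[k for k in range(1,len(st)) if np.hypot(*(ce[k]-40))<(19 if n=='top' else 24)]
    m=np.isin(l,ok).astype(np.uint8); return cv2.morphologyEx(m,cv2.MORPH_CLOSE,np.ones((5,5)))*1.""").replace("pics/fit.png","pics/fit2.png").replace("[.519,.22,.36],-96","[.519,.22,.34],-96")
open('fit.py','w').write(s)
E
python3 fit.py
```

```text
['top'] [519.36 219.93  -8.77] 0.31
['scene'] [516.55 219.49  -8.64] 0.157
['top', 'scene'] [518.67 219.93  -9.23] 0.48
top model area 230.02745098039213 mask 239.0
scene model area 500.6980392156862 mask 486.0
[[0.996, -0.088, 0.0], [-0.088, -0.996, 0.001], [0.0, -0.001, -1.0]]
mid (array([-0.2 ,  0.62, -0.06]), array([-0.001, -0.   , -0.001])) above (array([  5.95, -42.09,   6.98]), array([-0.001, -0.   ,  0.016]))
```

View pics/fit2.png

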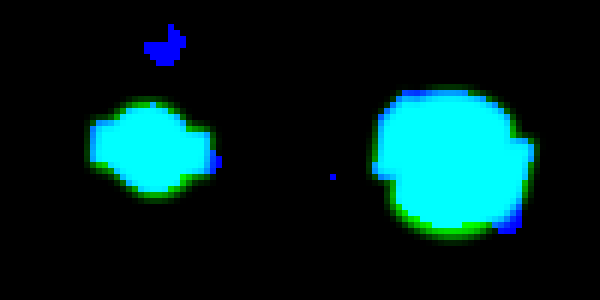

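The overlay shows small orange remnants at (218,160) and (510,225), probably the latch feet, which bias the yaw. I'll mask those out and refit, after moving above the jar at a safe height.

>>> arm_command(plan=[[[5.8, -42, 3.5, 0, 0, 0.03], [5.8, -42, 3.5, 0, 0, 0.03], [5.8, -42, 3.5, 0, 0, 0.03], [5.8, -42, 3.5, 0, 0, 0.03], [5.8, -42, 3.5, 0, 0, 0.03], [5.8, -42, 3.5, 0, 0, 0.03], [5.8, -42, 3.5, 0, 0, 0.03], [5.8, -42, 3.5, 0, 0, 0.03], [5.8, -42, 3.5, 0, 0, 0.03], [5.8, -42, 3.5, 0, 0, 0.03], [5.8, -42, 3.5, 0, 0, 0.03], [5.8, -42, 3.5, 0, 0, 0.03]]])

```text
t: 2.1
tool_pos: [0.5171, 0.2186, 0.3735]
tool_rot: [3.136, -0.182, -0.003]
contact_force: [0.2, 0.0, -0.5]
opening: 0.0852
grip_force: 0.0
```

Run:
```python
from fit import *
D={}
for n in('top','scene'):
    c0=(proj(n,[[.518,.22,.14]])[0].round()-40).astype(int); m=mask(n,cv2.imread(f'pics/{n}0.png'),c0)
    mo=model(n,[.518,.2198,np.radians(-6.5)],c0); w=1-((cv2.dilate(mo,np.ones((5,5)))<.5)&(m>0)|0)
    v,u=np.mgrid[:80,:80]
    # drop feet: image position in the 80-px window (fit2.png px/6+15)
    fx=[(218/6+15,160/6+15,4)] if n=='top' else [((510-300)/6+15,225/6+15,5)]
    for x,y,r in fx: w[np.hypot(u-x,v-y)<r]=0
    D[n]=(c0,m,w)
f=lambda v,ns:sum((np.abs(model(n,[v[0]/1e3,v[1]/1e3,np.radians(v[2])],D[n][0])-D[n][1])*D[n][2]).sum()/D[n][1].sum() for n in ns)
for ns in(['top'],['scene'],['top','scene']):
    r=min((minimize(f,s[0],args=(ns,),method='Nelder-Mead',options=dict(initial_simplex=s)) for y0 in(-12,-7,-2) for s in [[[516,218,y0],[526,218,y0],[516,226,y0],[516,218,y0+5]]]),key=lambda r:r.fun)
    print(ns,r.x.round(2),round(r.fun,3)); print([(y,round(min(f([r.x[0]+a,r.x[1]+b,y],ns) for a in(-1,0,1) for b in(-1,0,1)),3)) for y in range(-12,0,1)])
# red lid centre (z=.082) vs rack direction
o=get_obs(); print(o['tool_pos'],R.from_rotvec(o['tool_rot']).as_matrix().round(3).tolist(),rel([.518,.2198,.296],-97,o))
```

```text
['top'] [519.38 220.34  -9.4 ] 0.164
[(-12, np.float64(0.167)), (-11, np.float64(0.166)), (-10, np.float64(0.165)), (-9, np.float64(0.164)), (-8, np.float64(0.164)), (-7, np.float64(0.165)), (-6, np.float64(0.167)), (-5, np.float64(0.168)), (-4, np.float64(0.171)), (-3, np.float64(0.174)), (-2, np.float64(0.176)), (-1, np.float64(0.18))]
['scene'] [515.23 218.55  -9.02] 0.121
[(-12, np.float64(0.123)), (-11, np.float64(0.122)), (-10, np.float64(0.122)), (-9, np.float64(0.121)), (-8, np.float64(0.122)), (-7, np.float64(0.122)), (-6, np.float64(0.123)), (-5, np.float64(0.122)), (-4, np.float64(0.122)), (-3, np.float64(0.123)), (-2, np.float64(0.123)), (-1, np.float64(0.124))]
['top', 'scene'] [518.32 219.41  -8.5 ] 0.301
[(-12, np.float64(0.308)), (-11, np.float64(0.308)), (-10, np.float64(0.304)), (-9, np.float64(0.303)), (-8, np.float64(0.305)), (-7, np.float64(0.306)), (-6, np.float64(0.309)), (-5, np.float64(0.314)), (-4, np.float64(0.315)), (-3, np.float64(0.318)), (-2, np.float64(0.32)), (-1, np.float64(0.325))]
[0.51714822 0.21856733 0.37351772] [[0.993, -0.116, -0.002], [-0.116, -0.993, -0.0], [-0.002, 0.001, -1.0]] (array([ 0.09, -0.14,  7.75]), array([0.001, 0.002, 0.006]))
```

>>> arm_command(plan=[[[0.1, -0.15, 3, 0, 0, 0.025], [0.1, -0.15, 5, 0, 0, 0.025], [0.1, -0.15, 6, 0, 0, 0.025], [0.1, -0.15, 6.5, 0, 0, 0.025], [0.1, -0.15, 7, 0, 0, 0.025], [0.1, -0.15, 7.4, 0, 0, 0.025], [0.1, -0.15, 7.7, 0, 0, 0.025], [0.1, -0.15, 7.7, 0, 0, 0.025], [0.1, -0.15, 7.7, 0, 0, 0.025]]])

```text
t: 2.85
tool_pos: [0.5188, 0.2176, 0.2984]
tool_rot: [-3.133, 0.228, -0.002]
contact_force: [-0.2, -0.4, 0.2]
opening: 0.0853
grip_force: 0.0
```

Run:
```python
from h import *
o=get_obs(); print({k:np.round(o[k],4) for k in('t','tool_pos','contact_force','wrist_torque','opening','grip_force')}, rel([.518,.2198,.296],-98,o))
a=cv2.imread('pics/scene0.png'); im,d=get_image('scene'); im2,_=get_image('top')
A=cv2.resize(im[130:250,320:460],None,fx=4,fy=4,interpolation=2)
cv2.imwrite('pics/near1.png',A)
```

```text
{'t': np.float64(2.85), 'tool_pos': array([0.5188, 0.2176, 0.2984]), 'contact_force': array([-0.2032, -0.3708,  0.2276]), 'wrist_torque': array([ 0.0658,  0.0322, -0.0109]), 'opening': np.float64(0.0853), 'grip_force': np.float64(0.0)} (array([-0.11, -0.21,  0.24]), array([-0.   , -0.001, -0.006]))
```

View pics/near1.png

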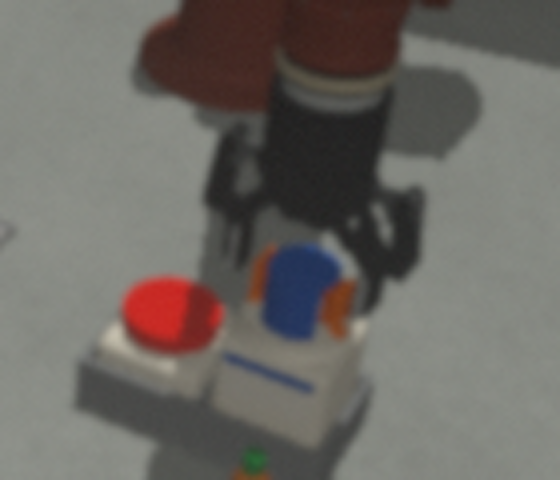

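The picture shows the gripper over the cap, with the left fingertip near crop (240,265) and the right one near (370,300). I'll check this against the expected projections of the tips.

Run:
```python
from h import *
o=get_obs(); M=R.from_rotvec(o['tool_rot']).as_matrix()
for off in(.160,.173):
  for s in(-1,1):
    for w in (0,.02): 
        P=o['tool_pos']+M@np.array([0,s*(.0426+w/3),off]); print(off,s,w,P.round(3),((proj('scene',[P])[0]-[320,130])*4).round())
print('cap top',((proj('scene',[[.518,.2198,.158]])[0]-[320,130])*4).round())
im,d,W=cloud('scene'); w=W[130:250,320:460]; g=cv2.cvtColor(im,cv2.COLOR_BGR2HSV)[130:250,320:460,2]
for u,v in((240,262),(245,255),(368,305),(372,290),(340,250),(303,265),(410,270),(320,215)): print((u,v),w[v//4,u//4].round(3),g[v//4,u//4])
# lowest dark pts
m=(g<60)&(w[...,2]>.11)&(w[...,2]<.16); q=w[m]; print(m.sum()); c=np.array([.5188,.2176]); ax=M[:2,1]
for z0 in np.arange(.11,.16,.01):
    z=q[(q[:,2]>=z0)&(q[:,2]<z0+.01)]; t=(z[:,:2]-c)@ax; x=(z[:,:2]-c)@M[:2,0]
    for s in(-1,1):
        k=t*s>0
        if k.sum(): print(round(z0,2),s,k.sum(),'t',t[k].min().round(3),t[k].max().round(3),'x',np.median(x[k]).round(3))
```

```text
0.16 -1 0 [0.525 0.26  0.139] [353. 310.]
0.16 -1 0.02 [0.526 0.266 0.139] [363. 314.]
0.16 1 0 [0.513 0.176 0.138] [241. 264.]
0.16 1 0.02 [0.512 0.169 0.138] [233. 260.]
0.173 -1 0 [0.525 0.26  0.126] [350. 325.]
0.173 -1 0.02 [0.526 0.266 0.126] [359. 329.]
0.173 1 0 [0.513 0.176 0.125] [239. 279.]
0.173 1 0.02 [0.512 0.169 0.125] [231. 275.]
cap top [303. 264.]
(240, 262) [0.52  0.176 0.147] 49
(245, 255) [0.513 0.176 0.149] 46
(368, 305) [0.532 0.27  0.152] 57
(372, 290) [0.533 0.27  0.166] 43
(340, 250) [0.275 0.194 0.002] 103
(303, 265) [0.522 0.218 0.16 ] 88
(410, 270) [0.537 0.29  0.194] 77
(320, 215) [0.538 0.229 0.217] 40
23
0.14 1 8 t 0.041 0.043 x 0.004
0.15 -1 5 t -0.056 -0.051 x 0.006
0.15 1 10 t 0.041 0.043 x 0.007
```

The tips match my expectations (open tips are 13 mm back). I'll fine-align and close to light tab contact first, to read any asymmetry.

>>> arm_command(plan=[[[-0.1, -0.2, 0.2, 0, 0, 0], [-0.1, -0.2, 0.2, 0, 0, 0], [-0.1, -0.2, 0.2, 0, 0, 0], [-0.1, -0.2, 0.2, 0, 0, 0], [-0.1, -0.2, 0.2, 0, 0, 0], [-0.1, -0.2, 0.2, 0, 0, 0], [-0.1, -0.2, 0.2, 0, 0, 0], [-0.1, -0.2, 0.2, 0, 0, 0], [-0.1, -0.2, 0.2, 0, 0, 0], [-0.1, -0.2, 0.2, 0, 0, 0]]], gripper=-0.45, force=25)

```text
t: 3.83
tool_pos: [0.5178, 0.2198, 0.2961]
tool_rot: [-3.133, 0.228, 0.0]
contact_force: [-2.7, 0.6, 6.1]
opening: 0.0623
grip_force: 7.3
```

```bash
cat > st.py <<'E'
from h import *
o=get_obs(); M=R.from_rotvec(o['tool_rot']).as_matrix()
print({k:np.round(o[k],4).tolist() for k in('t','tool_pos','opening','grip_force')},'yaw_y',np.degrees(np.arctan2(M[1,1],M[0,1])).round(2),'F',o['contact_force'].round(2),'Ftool',(M.T@o['contact_force']).round(2),'T',o['wrist_torque'].round(3),'q6',o['q'][5].round(3))
E
python3 st.py
```

```text
{'t': 3.8333, 'tool_pos': [0.5178, 0.2198, 0.2961], 'opening': 0.0623, 'grip_force': 7.3201} yaw_y -98.32 F [-2.74  0.58  6.05] Ftool [-2.8  -0.18 -6.05] T [ 0.119  0.515 -0.028] q6 1.985
```

>>> arm_command(plan=[[[-0.05, 0, -0.05, 0, 0, 0], [-0.05, 0, -0.1, 0, 0, 0], [-0.05, 0, -0.15, 0, 0, 0], [-0.05, 0, -0.2, 0, 0, 0], [-0.05, 0, -0.2, 0, 0, 0], [-0.05, 0, -0.2, 0, 0, 0], [-0.05, 0, -0.2, 0, 0, 0], [-0.05, 0, -0.2, 0, 0, 0]]], gripper=-0.35)

```text
t: 4.5
tool_pos: [0.5173, 0.2197, 0.2972]
tool_rot: [3.133, -0.228, -0.001]
contact_force: [2.5, 0.8, -2.9]
opening: 0.0578
grip_force: 10.3
```

```bash
python3 st.py
```

```text
{'t': 4.5, 'tool_pos': [0.5173, 0.2197, 0.2972], 'opening': 0.0578, 'grip_force': 10.266} yaw_y -98.32 F [ 2.49  0.81 -2.9 ] Ftool [ 2.35 -1.16  2.9 ] T [ 0.125 -0.508  0.001] q6 1.985
```

>>> arm_command(plan=[[[0.02, 0, 0, 0, 0, 0], [0.02, 0, 0, 0, 0, 0], [0.02, 0, 0, 0, 0, 0], [0.02, 0, 0, 0, 0, 0], [0.02, 0, 0, 0, 0, 0], [0.02, 0, 0, 0, 0, 0], [0.02, 0, 0, 0, 0, 0], [0.02, 0, 0, 0, 0, 0]]], gripper=-0.15, force=28)

```text
t: 5.17
tool_pos: [0.5176, 0.2199, 0.2984]
tool_rot: [-3.133, 0.228, -0.001]
contact_force: [-0.2, -0.5, 5.5]
opening: 0.0515
grip_force: 32.6
```

```bash
python3 st.py
```

```text
{'t': 5.1667, 'tool_pos': [0.5176, 0.2199, 0.2984], 'opening': 0.0515, 'grip_force': 32.6351} yaw_y -98.32 F [-0.22 -0.49  5.55] Ftool [-0.15  0.52 -5.55] T [0.056 0.151 0.013] q6 1.985
```

The tabs are home: 32.6 N of grip against the stop, and the tool is centred. I'll ease off the downward push and start turning slowly.

>>> arm_command(plan=[[[0, 0, -0.05, 0, 0, 0], [0, 0, -0.05, 0, 0, -0.01], [0, 0, -0.05, 0, 0, -0.02], [0, 0, -0.05, 0, 0, -0.03], [0, 0, -0.05, 0, 0, -0.04], [0, 0, -0.05, 0, 0, -0.06], [0, 0, -0.05, 0, 0, -0.08], [0, 0, -0.05, 0, 0, -0.08]]])

```text
t: 5.83
tool_pos: [0.5176, 0.2198, 0.2984]
tool_rot: [-3.14, 0.1, -0.001]
contact_force: [-0.2, -0.0, 5.0]
opening: 0.0515
grip_force: 32.5
```

```bash
python3 st.py
```

```text
{'t': 5.8333, 'tool_pos': [0.5176, 0.2198, 0.2984], 'opening': 0.0515, 'grip_force': 32.5252} yaw_y -93.64 F [-0.19 -0.04  5.05] Ftool [-0.18  0.05 -5.05] T [ 0.062  0.056 -0.005] q6 1.903
```

>>> arm_command(plan=[[[0, 0, -0.05, 0, 0, -0.02], [0, 0, -0.05, 0, 0, -0.04], [0, 0, -0.05, 0, 0, -0.06], [0, 0, -0.05, 0, 0, -0.08], [0, 0, -0.05, 0, 0, -0.1], [0, 0, -0.05, 0, 0, -0.12], [0, 0, -0.05, 0, 0, -0.14], [0, 0, -0.05, 0, 0, -0.16]]])

```text
t: 6.5
tool_pos: [0.5174, 0.2197, 0.2985]
tool_rot: [3.138, 0.152, -0.001]
contact_force: [0.0, 0.1, 2.3]
opening: 0.0515
grip_force: 31.7
```

```bash
python3 st.py
```

```text
{'t': 6.5, 'tool_pos': [0.5174, 0.2197, 0.2985], 'opening': 0.0515, 'grip_force': 31.7181} yaw_y -84.45 F [0.02 0.09 2.32] Ftool [ 0.02 -0.09 -2.32] T [-0.066 -0.067 -0.079] q6 1.743
```

>>> arm_command(plan=[[[0, 0, 0, 0, 0, -0.025], [0, 0, 0, 0, 0, -0.05], [0, 0, 0, 0, 0, -0.075], [0, 0, 0, 0, 0, -0.1], [0, 0, 0, 0, 0, -0.125], [0, 0, 0, 0, 0, -0.15], [0, 0, 0, 0, 0, -0.175], [0, 0, 0, 0, 0, -0.2], [0, 0, 0, 0, 0, -0.225], [0, 0, 0, 0, 0, -0.25]]])

```text
t: 7.33
tool_pos: [0.5174, 0.2197, 0.2985]
tool_rot: [3.094, 0.543, -0.001]
contact_force: [-0.3, 0.0, 1.8]
opening: 0.0515
grip_force: 31.6
```

```bash
python3 st.py
```

```text
{'t': 7.3333, 'tool_pos': [0.5174, 0.2197, 0.2985], 'opening': 0.0515, 'grip_force': 31.5728} yaw_y -70.1 F [-0.35  0.04  1.78] Ftool [-0.32 -0.16 -1.78] T [-0.013 -0.02  -0.139] q6 1.493
```

>>> arm_command(plan=[[[0, 0, 0, 0, 0, -0.015], [0, 0, 0, 0, 0, -0.03], [0, 0, 0, 0, 0, -0.045], [0, 0, 0, 0, 0, -0.06], [0, 0, 0, 0, 0, -0.075], [0, 0, 0, 0, 0, -0.09], [0, 0, 0, 0, 0, -0.09]]])

```text
t: 7.92
tool_pos: [0.5175, 0.2198, 0.2986]
tool_rot: [-3.067, -0.679, 0.0]
contact_force: [0.1, -0.1, 1.2]
opening: 0.0517
grip_force: 31.3
```

```bash
python3 st.py
```

```text
{'t': 7.9167, 'tool_pos': [0.5175, 0.2198, 0.2986], 'opening': 0.0517, 'grip_force': 31.2783} yaw_y -65.04 F [ 0.08 -0.05  1.21] Ftool [ 0.05  0.08 -1.21] T [-0.028  0.023 -0.021] q6 1.404
```

>>> arm_command(plan=[[[0, 0, 0, 0, 0, -0.01], [0, 0, 0, 0, 0, -0.02], [0, 0, 0, 0, 0, -0.03], [0, 0, 0, 0, 0, -0.04], [0, 0, 0, 0, 0, -0.05]]])

```text
t: 8.33
tool_pos: [0.5175, 0.2198, 0.2986]
tool_rot: [-3.049, -0.756, 0.0]
contact_force: [0.3, 0.7, 0.5]
opening: 0.0516
grip_force: 31.1
```

```bash
python3 st.py
```

```text
{'t': 8.3333, 'tool_pos': [0.5175, 0.2198, 0.2986], 'opening': 0.0516, 'grip_force': 31.1312} yaw_y -62.17 F [0.27 0.71 0.49] Ftool [ 0.57 -0.51 -0.49] T [-0.016  0.013 -0.118] q6 1.354
```

>>> arm_command(plan=[[[0, 0, 0, 0, 0, -0.01], [0, 0, 0, 0, 0, -0.02], [0, 0, 0, 0, 0, -0.03], [0, 0, 0, 0, 0, -0.04], [0, 0, 0, 0, 0, -0.05]]])

```text
t: 8.75
tool_pos: [0.5175, 0.2198, 0.2987]
tool_rot: [-3.03, -0.832, 0.0]
contact_force: [-0.4, -0.2, -0.6]
opening: 0.0513
grip_force: 31.0
```

```bash
python3 st.py
```

```text
{'t': 8.75, 'tool_pos': [0.5175, 0.2198, 0.2987], 'opening': 0.0513, 'grip_force': 30.9917} yaw_y -59.3 F [-0.43 -0.17 -0.65] Ftool [-0.45 -0.07  0.65] T [-0.049  0.014 -0.161] q6 1.304
```

>>> arm_command(plan=[[[0, 0, 0, 0, 0, -0.01], [0, 0, 0, 0, 0, -0.02], [0, 0, 0, 0, 0, -0.03], [0, 0, 0, 0, 0, -0.04], [0, 0, 0, 0, 0, -0.05]]])

```text
t: 9.17
tool_pos: [0.5175, 0.2198, 0.2987]
tool_rot: [-3.008, -0.907, 0.0]
contact_force: [-1.0, -0.2, -0.2]
opening: 0.0516
grip_force: 30.9
```

```bash
python3 st.py
```

```text
{'t': 9.1667, 'tool_pos': [0.5175, 0.2198, 0.2987], 'opening': 0.0516, 'grip_force': 30.8953} yaw_y -56.44 F [-1.02 -0.2  -0.22] Ftool [-0.96 -0.4   0.22] T [-0.016 -0.002 -0.153] q6 1.254
```

>>> arm_command(plan=[[[0, 0, 0, 0, 0, -0.01], [0, 0, 0, 0, 0, -0.02], [0, 0, 0, 0, 0, -0.03], [0, 0, 0, 0, 0, -0.04], [0, 0, 0, 0, 0, -0.05]]])

```text
t: 9.58
tool_pos: [0.5175, 0.2198, 0.2987]
tool_rot: [-2.984, -0.982, 0.0]
contact_force: [-0.2, 1.1, 0.0]
opening: 0.0516
grip_force: 30.9
```

```bash
python3 st.py
```

```text
{'t': 9.5833, 'tool_pos': [0.5175, 0.2198, 0.2987], 'opening': 0.0516, 'grip_force': 30.8611} yaw_y -53.57 F [-0.15  1.09  0.01] Ftool [ 0.52 -0.97 -0.01] T [ 0.008 -0.013 -0.154] q6 1.204
```

>>> arm_command(plan=[[[0, 0, 0, 0, 0, -0.01], [0, 0, 0, 0, 0, -0.02], [0, 0, 0, 0, 0, -0.03], [0, 0, 0, 0, 0, -0.04], [0, 0, 0, 0, 0, -0.05]]])

```text
t: 10.0
tool_pos: [0.5175, 0.2198, 0.2987]
tool_rot: [-2.959, -1.056, -0.0]
contact_force: [-0.4, -0.2, -0.2]
opening: 0.0514
grip_force: 30.9
```

```bash
python3 st.py
```

```text
{'t': 10.0, 'tool_pos': [0.5175, 0.2198, 0.2987], 'opening': 0.0514, 'grip_force': 30.885} yaw_y -50.71 F [-0.37 -0.24 -0.23] Ftool [-0.44 -0.05  0.23] T [ 0.038 -0.032 -0.127] q6 1.154
```

>>> arm_command(plan=[[[0, 0, 0, 0, 0, -0.01], [0, 0, 0, 0, 0, -0.02], [0, 0, 0, 0, 0, -0.03], [0, 0, 0, 0, 0, -0.04], [0, 0, 0, 0, 0, -0.05]]])

```text
t: 10.42
tool_pos: [0.5175, 0.2198, 0.2988]
tool_rot: [2.931, 1.13, 0.0]
contact_force: [-1.1, 0.4, -0.5]
opening: 0.0518
grip_force: 31.0
```

```bash
python3 st.py
```

```text
{'t': 10.4167, 'tool_pos': [0.5175, 0.2198, 0.2988], 'opening': 0.0518, 'grip_force': 30.9817} yaw_y -47.84 F [-1.11  0.41 -0.5 ] Ftool [-0.55 -1.05  0.5 ] T [-0.074  0.033 -0.118] q6 1.104
```

>>> arm_command(plan=[[[0, 0, 0, 0, 0, -0.01], [0, 0, 0, 0, 0, -0.02], [0, 0, 0, 0, 0, -0.03], [0, 0, 0, 0, 0, -0.04], [0, 0, 0, 0, 0, -0.05]]])

```text
t: 10.83
tool_pos: [0.5176, 0.2198, 0.2989]
tool_rot: [-2.902, -1.203, -0.0]
contact_force: [-1.1, -0.5, 0.3]
opening: 0.0515
grip_force: 31.2
```

```bash
python3 st.py
```

```text
{'t': 10.8333, 'tool_pos': [0.5176, 0.2198, 0.2989], 'opening': 0.0515, 'grip_force': 31.1916} yaw_y -44.98 F [-1.12 -0.54  0.26] Ftool [-1.17 -0.41 -0.26] T [ 0.014  0.041 -0.115] q6 1.054
```

>>> arm_command(plan=[[[0, 0, 0, 0, 0, -0.01], [0, 0, 0, 0, 0, -0.02], [0, 0, 0, 0, 0, -0.03], [0, 0, 0, 0, 0, -0.04], [0, 0, 0, 0, 0, -0.05]]])

```text
t: 11.25
tool_pos: [0.5176, 0.2198, 0.299]
tool_rot: [2.871, 1.275, 0.001]
contact_force: [-1.1, -0.2, 2.5]
opening: 0.0515
grip_force: 31.7
```

```bash
python3 st.py
```

```text
{'t': 11.25, 'tool_pos': [0.5176, 0.2198, 0.299], 'opening': 0.0515, 'grip_force': 31.6746} yaw_y -42.11 F [-1.12 -0.24  2.46] Ftool [-0.93 -0.67 -2.46] T [-0.027  0.118 -0.091] q6 1.004
```

>>> arm_command(plan=[[[0, 0, 0, 0, 0, -0.01], [0, 0, 0, 0, 0, -0.02], [0, 0, 0, 0, 0, -0.03], [0, 0, 0, 0, 0, -0.04]]])

```text
t: 11.58
tool_pos: [0.5177, 0.2198, 0.2994]
tool_rot: [2.845, 1.332, 0.001]
contact_force: [-1.0, -0.6, 5.6]
opening: 0.0515
grip_force: 32.6
```

```bash
python3 st.py
```

```text
{'t': 11.5833, 'tool_pos': [0.5177, 0.2198, 0.2994], 'opening': 0.0515, 'grip_force': 32.5854} yaw_y -39.81 F [-1.04 -0.57  5.61] Ftool [-1.1  -0.43 -5.61] T [-0.038  0.222 -0.079] q6 0.964
```

>>> arm_command(plan=[[[0, 0, 0, 0, 0, -0.01], [0, 0, 0, 0, 0, -0.02], [0, 0, 0, 0, 0, -0.03], [0, 0, 0, 0, 0, -0.03]]])

```text
t: 11.92
tool_pos: [0.5178, 0.2199, 0.2995]
tool_rot: [2.825, 1.375, 0.002]
contact_force: [0.2, 0.3, 4.2]
opening: 0.0513
grip_force: 32.5
```

```bash
python3 st.py
```

```text
{'t': 11.9167, 'tool_pos': [0.5178, 0.2199, 0.2995], 'opening': 0.0513, 'grip_force': 32.5464} yaw_y -38.1 F [0.15 0.33 4.2 ] Ftool [ 0.36 -0.08 -4.2 ] T [ 0.028  0.146 -0.033] q6 0.934
```

>>> arm_command(plan=[[[0, 0, 0, 0, 0, -0.01], [0, 0, 0, 0, 0, -0.02], [0, 0, 0, 0, 0, -0.03], [0, 0, 0, 0, 0, -0.03]]])

```text
t: 12.25
tool_pos: [0.5178, 0.2199, 0.2995]
tool_rot: [2.804, 1.417, 0.002]
contact_force: [-1.3, -0.2, 4.9]
opening: 0.0515
grip_force: 32.5
```

```bash
python3 st.py
```

```text
{'t': 12.25, 'tool_pos': [0.5178, 0.2199, 0.2995], 'opening': 0.0515, 'grip_force': 32.5435} yaw_y -36.39 F [-1.27 -0.19  4.92] Ftool [-0.9  -0.9  -4.92] T [-0.01   0.128 -0.087] q6 0.904
```

>>> arm_command(plan=[[[0, 0, 0, 0, 0, -0.01], [0, 0, 0, 0, 0, -0.02], [0, 0, 0, 0, 0, -0.03]]])

```text
t: 12.5
tool_pos: [0.5178, 0.2199, 0.2995]
tool_rot: [-2.783, -1.458, -0.002]
contact_force: [-1.8, 0.4, 4.0]
opening: 0.0515
grip_force: 32.7
```

```bash
python3 st.py
```

```text
{'t': 12.5, 'tool_pos': [0.5178, 0.2199, 0.2995], 'opening': 0.0515, 'grip_force': 32.6573} yaw_y -34.69 F [-1.76  0.37  3.96] Ftool [-0.69 -1.66 -3.96] T [-0.045  0.184 -0.197] q6 0.875
```

>>> arm_command(plan=[[[0, 0, 0, 0, 0, -0.01], [0, 0, 0, 0, 0, -0.015], [0, 0, 0, 0, 0, -0.015]]])

```text
t: 12.75
tool_pos: [0.5178, 0.2199, 0.2995]
tool_rot: [2.772, 1.479, 0.002]
contact_force: [-0.5, -0.2, 5.5]
opening: 0.0518
grip_force: 32.6
```

```bash
python3 st.py
```

```text
{'t': 12.75, 'tool_pos': [0.5178, 0.2199, 0.2995], 'opening': 0.0518, 'grip_force': 32.6156} yaw_y -33.84 F [-0.47 -0.17  5.46] Ftool [-0.39 -0.3  -5.46] T [ 0.017  0.197 -0.218] q6 0.86
```

>>> arm_command(plan=[[[0, 0, 0, 0, 0, -0.008], [0, 0, 0, 0, 0, -0.015], [0, 0, 0, 0, 0, -0.015]]])

```text
t: 13.0
tool_pos: [0.5178, 0.2199, 0.2995]
tool_rot: [-2.761, -1.499, -0.002]
contact_force: [-0.3, -0.4, 5.1]
opening: 0.0516
grip_force: 32.6
```

```bash
python3 st.py
```

```text
{'t': 13.0, 'tool_pos': [0.5178, 0.2199, 0.2995], 'opening': 0.0516, 'grip_force': 32.6235} yaw_y -33.0 F [-0.33 -0.36  5.14] Ftool [-0.48 -0.07 -5.14] T [ 0.07   0.248 -0.272] q6 0.845
```

>>> arm_command(plan=[[[0, 0, 0, 0, 0, -0.008], [0, 0, 0, 0, 0, -0.015], [0, 0, 0, 0, 0, -0.015]]])

```text
t: 13.25
tool_pos: [0.5178, 0.2199, 0.2995]
tool_rot: [-2.75, -1.519, -0.002]
contact_force: [-1.0, 0.3, 5.4]
opening: 0.0514
grip_force: 32.7
```

```bash
python3 st.py
```

```text
{'t': 13.25, 'tool_pos': [0.5178, 0.2199, 0.2995], 'opening': 0.0514, 'grip_force': 32.6831} yaw_y -32.17 F [-1.04  0.29  5.42] Ftool [-0.3  -1.03 -5.42] T [ 0.045  0.15  -0.418] q6 0.83
```

That's the stop: 0.42 N·m, rising steeply at about 66°. I'll ease back about 3° (including the wind-up) and lift a little.

>>> arm_command(plan=[[[0, 0, 0, 0, 0, 0.02], [0, 0, 0, 0, 0, 0.04], [0, 0, 0, 0, 0, 0.058], [0, 0, -0.05, 0, 0, 0.058], [0, 0, -0.1, 0, 0, 0.058], [0, 0, -0.15, 0, 0, 0.058], [0, 0, -0.2, 0, 0, 0.058], [0, 0, -0.2, 0, 0, 0.058]]])

```text
t: 13.92
tool_pos: [0.5177, 0.2198, 0.3008]
tool_rot: [2.792, 1.44, 0.001]
contact_force: [1.2, 1.0, 1.6]
opening: 0.0515
grip_force: 31.8
```

```bash
python3 st.py
```

```text
{'t': 13.9167, 'tool_pos': [0.5177, 0.2198, 0.3008], 'opening': 0.0515, 'grip_force': 31.7731} yaw_y -35.45 F [1.24 1.05 1.62] Ftool [ 1.58  0.41 -1.62] T [ 0.128 -0.286  0.016] q6 0.888
```

>>> arm_command(plan=[[[0, 0, -0.06, 0, 0, 0], [0, 0, -0.12, 0, 0, 0], [0, 0, -0.18, 0, 0, 0], [0, 0, -0.22, 0, 0, 0], [0, 0, -0.22, 0, 0, 0]]])

```text
t: 14.33
tool_pos: [0.5173, 0.2195, 0.3021]
tool_rot: [2.792, 1.439, -0.002]
contact_force: [3.3, -0.8, -2.7]
opening: 0.0514
grip_force: 30.3
```

```bash
python3 st.py
```

```text
{'t': 14.3333, 'tool_pos': [0.5173, 0.2195, 0.3021], 'opening': 0.0514, 'grip_force': 30.2787} yaw_y -35.47 F [ 3.25 -0.79 -2.68] Ftool [1.25 3.11 2.68] T [-0.168 -0.347 -0.016] q6 0.888
```

>>> arm_command(plan=[[[0, 0, -0.05, 0, 0, 0], [0, 0, -0.1, 0, 0, 0], [0, 0, -0.1, 0, 0, 0], [0, 0, -0.1, 0, 0, 0]]])

```text
t: 14.67
tool_pos: [0.5174, 0.2197, 0.3038]
tool_rot: [2.792, 1.439, -0.001]
contact_force: [1.2, -1.8, -1.2]
opening: 0.0518
grip_force: 30.3
```

```bash
python3 st.py
```

```text
{'t': 14.6667, 'tool_pos': [0.5174, 0.2197, 0.3038], 'opening': 0.0518, 'grip_force': 30.335} yaw_y -35.47 F [ 1.23 -1.78 -1.19] Ftool [-0.73  2.03  1.19] T [-0.157 -0.265 -0.044] q6 0.888
```

Only the cap's weight remains, so it's free. I'll lift it clear.

>>> arm_command(plan=[[[0, 0, -0.3, 0, 0, 0], [0, 0, -0.6, 0, 0, 0], [0, 0, -0.9, 0, 0, 0], [0, 0, -1.2, 0, 0, 0], [0, 0, -1.6, 0, 0, 0], [0, 0, -2, 0, 0, 0], [0, 0, -2.5, 0, 0, 0], [0, 0, -3, 0, 0, 0], [0, 0, -3.5, 0, 0, 0], [0, 0, -4, 0, 0, 0], [0, 0, -4.5, 0, 0, 0], [0, 0, -5, 0, 0, 0]]])

```text
t: 15.67
tool_pos: [0.5175, 0.2198, 0.3545]
tool_rot: [-2.793, -1.439, -0.0]
contact_force: [0.0, -0.8, -1.2]
opening: 0.0514
grip_force: 30.6
```

```bash
python3 st.py
python3 - <<'E'
from h import *
im,d,W=cloud('scene'); cv2.imwrite('pics/lift.png',cv2.resize(im[100:250,300:460],None,fx=4,fy=4,interpolation=2))
# tray refine from the first top picture
W=np.load('top0.npy'); w=W[195:275,335:440]; a=np.nanmedian(w[5:10],axis=(0,1)); print('tray centre est 467,-209 yaw -1.7')
c,s=np.cos(np.radians(-1.7)),np.sin(np.radians(-1.7)); print('spot', .467+.06*s*1, -.209-.06*c)
W=np.load('scene0.npy'); im=cv2.imread('pics/scene0.png'); g=cv2.cvtColor(im,cv2.COLOR_BGR2GRAY)
q=proj('scene',[[.467+x*c-y*s,-.209+x*s+y*c,.01] for x,y in((.085,.14),(.085,-.14),(-.085,-.14),(-.085,.14))]); print(q.round())
cv2.polylines(im,[q.round().astype(int)],True,(0,255,0),1); cv2.imwrite('pics/tray.png',cv2.resize(im[150:230,215:335],None,fx=5,fy=5,interpolation=2))
p=[.46,-.27,.36]; print(rel([.467,-.1,.353],-35.5),rel([.465,-.269,.353],-35.5))
E
```

```text
{'t': 15.6667, 'tool_pos': [0.5175, 0.2198, 0.3545], 'opening': 0.0514, 'grip_force': 30.5863} yaw_y -35.47 F [ 0.03 -0.8  -1.2 ] Ftool [-0.63  0.49  1.2 ] T [-0.04  -0.005 -0.006] q6 0.888
tray centre est 467,-209 yaw -1.7
spot 0.4652200253548934 -0.26897359160716305
[[297. 213.]
 [228. 187.]
 [258. 164.]
 [323. 186.]]
(array([-29.  ,  14.42,   0.25]), array([ 0.001, -0.002,  0.001])) (array([-42.88,  24.06,   0.24]), array([ 0.001, -0.002,  0.001]))
```

View pics/lift.png

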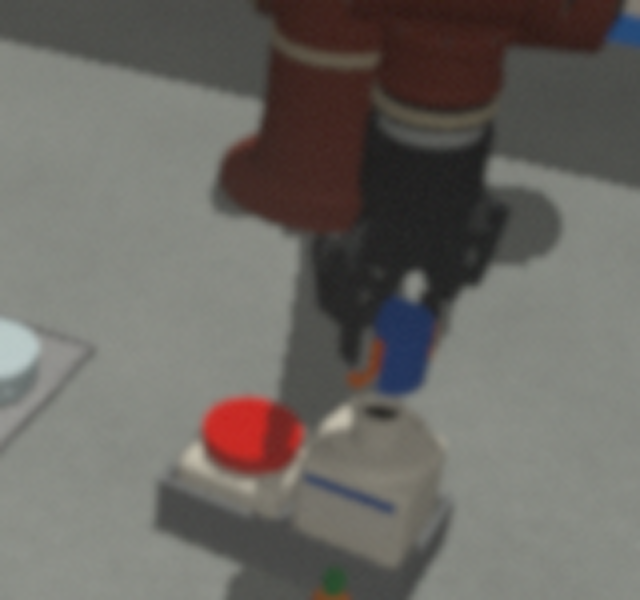

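View pics/tray.png

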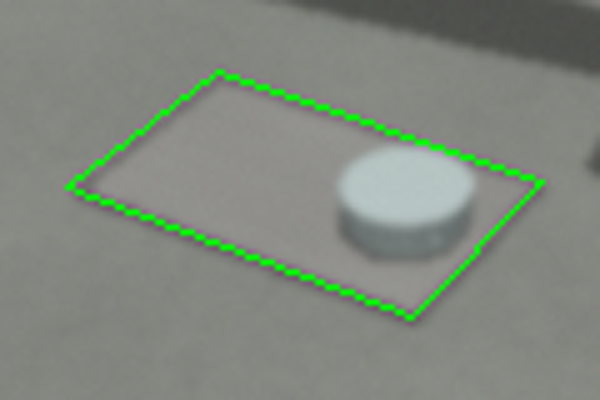

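The cap is off, at crop (400,345), with the jar still seated at (370,480) and its neck visible. The tray outline (467,-209 mm, yaw -1.7°) fits the picture exactly. I'll carry the cap to the bare end.

>>> arm_command(plan=[[[-1.5, 0.84, 0, 0, 0, 0], [-4.5, 2.52, 0, 0, 0, 0], [-7.5, 4.2, 0, 0, 0, 0], [-10.5, 5.9, 0, 0, 0, 0], [-13.5, 7.6, 0, 0, 0, 0], [-16.5, 9.3, 0, 0, 0, 0], [-19.5, 10.9, 0, 0, 0, 0], [-22.5, 12.6, 0, 0, 0, 0], [-25.5, 14.3, 0, 0, 0, 0], [-28.5, 16, 0, 0, 0, 0], [-31.5, 17.7, 0, 0, 0, 0], [-34.5, 19.4, 0, 0, 0, 0]]])

```text
t: 16.72
tool_pos: [0.4748, -0.1754, 0.3542]
tool_rot: [2.792, 1.439, 0.001]
contact_force: [1.1, 0.7, -0.9]
opening: 0.0515
grip_force: 30.6
```

>>> arm_command(plan=[[[-3, 1.67, 0, 0, 0, 0], [-6, 3.3, 1, 0, 0, 0], [-8, 4.5, 3, 0, 0, 0], [-8.4, 4.7, 6, 0, 0, 0], [-8.4, 4.7, 8.5, 0, 0, 0], [-8.4, 4.7, 10, 0, 0, 0], [-8.4, 4.7, 11, 0, 0, 0], [-8.4, 4.7, 11, 0, 0, 0], [-8.4, 4.7, 11, 0, 0, 0]]])

```text
t: 17.47
tool_pos: [0.465, -0.2694, 0.2441]
tool_rot: [-2.792, -1.44, 0.0]
contact_force: [0.4, 0.4, -1.0]
opening: 0.0515
grip_force: 30.6
```

```bash
python3 st.py
python3 - <<'E'
from h import *
print(rel([.465,-.269,.189],-35.5))
im,d,W=cloud('scene'); q=proj('scene',[[.465,-.269,.06]])[0].astype(int)
H=cv2.cvtColor(im,cv2.COLOR_BGR2HSV).astype(int); v,u=np.mgrid[:400,:640]; m=(H[...,0]>105)&(H[...,0]<130)&(H[...,1]>120)&(np.hypot(u-q[0],v-q[1])<40)&(W[...,2]>.005)
p=W[m]; print(m.sum(),'blue z',np.percentile(p[:,2],[1,5,50,95,99]).round(4),'xy',np.median(p,0).round(3))
E
```

```text
{'t': 17.4667, 'tool_pos': [0.465, -0.2694, 0.2441], 'opening': 0.0515, 'grip_force': 30.6148} yaw_y -35.45 F [ 0.36  0.41 -0.97] Ftool [0.54 0.06 0.97] T [0.003 0.032 0.021] q6 -0.045
(array([ 0.03, -0.03,  5.51]), array([-0.   ,  0.   ,  0.001]))
139 blue z [0.0659 0.0693 0.0982 0.1069 0.1078] xy [ 0.479 -0.255  0.098]
```

>>> arm_command(plan=[[[0, 0, 1, 0, 0, 0], [0, 0, 2.2, 0, 0, 0], [0, 0, 3.2, 0, 0, 0], [0, 0, 4, 0, 0, 0], [0, 0, 4.6, 0, 0, 0], [0, 0, 5, 0, 0, 0], [0, 0, 5.1, 0, 0, 0], [0, 0, 5.1, 0, 0, 0], [0, 0, 5.1, 0, 0, 0]]])

```text
t: 18.27
tool_pos: [0.4651, -0.2696, 0.1932]
tool_rot: [2.792, 1.439, 0.0]
contact_force: [-1.3, -0.1, 0.0]
opening: 0.0513
grip_force: 30.6
```

>>> arm_command(plan=[[[0, 0, 0.05, 0, 0, 0], [0, 0, 0.1, 0, 0, 0], [0, 0, 0.15, 0, 0, 0], [0, 0, 0.2, 0, 0, 0]]])

```text
t: 18.6
tool_pos: [0.465, -0.2695, 0.1911]
tool_rot: [2.792, 1.439, 0.0]
contact_force: [0.3, -0.4, -0.1]
opening: 0.0515
grip_force: 30.6
```

```bash
python3 st.py
```

```text
{'t': 18.6, 'tool_pos': [0.465, -0.2695, 0.1911], 'opening': 0.0515, 'grip_force': 30.6114} yaw_y -35.47 F [ 0.33 -0.44 -0.06] Ftool [-0.17  0.52  0.06] T [ 0.027 -0.    -0.018] q6 -0.045
```

>>> arm_command(plan=[[[0, 0, 0.03, 0, 0, 0], [0, 0, 0.06, 0, 0, 0], [0, 0, 0.09, 0, 0, 0], [0, 0, 0.1, 0, 0, 0]]])

```text
t: 18.93
tool_pos: [0.4649, -0.2695, 0.1899]
tool_rot: [-2.792, -1.439, 0.0]
contact_force: [0.7, -0.4, -0.5]
opening: 0.0515
grip_force: 30.6
```

```bash
python3 st.py
```

```text
{'t': 18.9333, 'tool_pos': [0.4649, -0.2695, 0.1899], 'opening': 0.0515, 'grip_force': 30.6111} yaw_y -35.47 F [ 0.72 -0.44 -0.51] Ftool [0.06 0.84 0.51] T [-0.021  0.002 -0.011] q6 -0.045
```

>>> arm_command(plan=[[[0, 0, 0.03, 0, 0, 0], [0, 0, 0.06, 0, 0, 0], [0, 0, 0.09, 0, 0, 0], [0, 0, 0.1, 0, 0, 0]]])

```text
t: 19.27
tool_pos: [0.4649, -0.2694, 0.1888]
tool_rot: [-2.792, -1.439, 0.0]
contact_force: [-0.0, 0.2, -0.7]
opening: 0.0513
grip_force: 30.6
```

```bash
python3 st.py
```

```text
{'t': 19.2667, 'tool_pos': [0.4649, -0.2694, 0.1888], 'opening': 0.0513, 'grip_force': 30.6112} yaw_y -35.47 F [-0.02  0.23 -0.69] Ftool [ 0.18 -0.15  0.69] T [-0.013  0.009  0.089] q6 -0.045
```

>>> arm_command(plan=[[[0, 0, 0.03, 0, 0, 0], [0, 0, 0.06, 0, 0, 0], [0, 0, 0.08, 0, 0, 0], [0, 0, 0.1, 0, 0, 0]]])

```text
t: 19.6
tool_pos: [0.465, -0.2695, 0.1884]
tool_rot: [-2.792, -1.439, 0.0]
contact_force: [-2.6, 1.5, 5.8]
opening: 0.0513
grip_force: 32.6
```

```bash
python3 st.py
```

```text
{'t': 19.6, 'tool_pos': [0.465, -0.2695, 0.1884], 'opening': 0.0513, 'grip_force': 32.5846} yaw_y -35.47 F [-2.56  1.47  5.81] Ftool [-0.29 -2.94 -5.81] T [0.338 0.406 0.013] q6 -0.045
```

The cap touched down at z = 0.1884. I'll relieve the push, then release in stages, lowering slightly to follow the pads' upward swing.

>>> arm_command(plan=[[[0, 0, -0.03, 0, 0, 0], [0, 0, -0.03, 0, 0, 0], [0, 0, 0, 0, 0, 0], [0, 0, 0.02, 0, 0, 0]]], gripper=-0.26)

```text
t: 19.93
tool_pos: [0.4649, -0.2695, 0.1877]
tool_rot: [2.792, 1.439, 0.0]
contact_force: [0.2, -0.0, 1.6]
opening: 0.0539
grip_force: 13.2
```

>>> arm_command(plan=[[[0, 0, 0.03, 0, 0, 0], [0, 0, 0.06, 0, 0, 0], [0, 0, 0.08, 0, 0, 0], [0, 0, 0.08, 0, 0, 0]]], gripper=-0.35)

```text
t: 20.27
tool_pos: [0.4649, -0.2695, 0.1869]
tool_rot: [-2.792, -1.439, 0.0]
contact_force: [-0.9, -0.7, -0.0]
opening: 0.0581
grip_force: 10.4
```

```bash
python3 st.py
```

```text
{'t': 20.2667, 'tool_pos': [0.4649, -0.2695, 0.1869], 'opening': 0.0581, 'grip_force': 10.4127} yaw_y -35.47 F [-0.87 -0.68 -0.05] Ftool [-1.06 -0.31  0.05] T [ 0.077 -0.017  0.002] q6 -0.045
```

>>> arm_command(plan=[[[0, 0, 0.04, 0, 0, 0], [0, 0, 0.08, 0, 0, 0], [0, 0, 0.1, 0, 0, 0], [0, 0, 0.1, 0, 0, 0]]], gripper=-0.45)

```text
t: 20.6
tool_pos: [0.4649, -0.2695, 0.1859]
tool_rot: [-2.792, -1.439, -0.0]
contact_force: [-0.4, 0.8, -1.6]
opening: 0.0619
grip_force: 7.3
```

>>> arm_command(plan=[[[0, 0, 0.04, 0, 0, 0], [0, 0, 0.07, 0, 0, 0], [0, 0, 0.07, 0, 0, 0], [0, 0, 0.07, 0, 0, 0]]], gripper=-0.58)

```text
t: 20.93
tool_pos: [0.4649, -0.2695, 0.1852]
tool_rot: [2.792, 1.439, 0.0]
contact_force: [0.3, 0.7, -0.9]
opening: 0.0673
grip_force: 0.0
```

>>> arm_command(plan=[[[0, 0, 0, 0, 0, 0], [0, 0, 0, 0, 0, 0], [0, 0, 0, 0, 0, 0], [0, 0, 0, 0, 0, 0], [0, 0, 0, 0, 0, 0], [0, 0, 0, 0, 0, 0]]], gripper=-1)

```text
t: 21.43
tool_pos: [0.4649, -0.2695, 0.1852]
tool_rot: [-2.792, -1.439, 0.0]
contact_force: [0.4, -0.2, 0.7]
opening: 0.0853
grip_force: 0.0
```

```bash
python3 st.py
```

```text
{'t': 21.4333, 'tool_pos': [0.4649, -0.2695, 0.1852], 'opening': 0.0853, 'grip_force': 0.0} yaw_y -35.47 F [ 0.44 -0.16  0.65] Ftool [ 0.12  0.45 -0.65] T [-0.004 -0.017 -0.029] q6 -0.045
```

The cap is released with no contact. I'll retreat straight up and check.

>>> arm_command(plan=[[[0, 0, -1, 0, 0, 0], [0, 0, -2.5, 0, 0, 0], [0, 0, -4.5, 0, 0, 0], [0, 0, -7, 0, 0, 0], [0, 0, -10, 0, 0, 0], [0, 0, -13, 0, 0, 0], [0, 0, -16, 0, 0, 0], [0, 0, -18, 0, 0, 0], [0, 0, -18, 0, 0, 0], [0, 0, -18, 0, 0, 0]]])

```text
t: 22.27
tool_pos: [0.4651, -0.2696, 0.3674]
tool_rot: [2.789, 1.438, 0.003]
contact_force: [-0.6, 0.1, -0.1]
opening: 0.0855
grip_force: 0.0
```

```bash
python3 st.py
python3 - <<'E'
from h import *
im,d,W=cloud('scene'); cv2.imwrite('pics/end.png',cv2.resize(im[140:260,210:430],None,fx=3.5,fy=3.5,interpolation=2))
q=proj('scene',[[.465,-.269,.03]])[0]; H=cv2.cvtColor(im,cv2.COLOR_BGR2HSV).astype(int); v,u=np.mgrid[:400,:640]
m=(H[...,0]>105)&(H[...,0]<130)&(H[...,1]>120)&(np.hypot(u-q[0],v-q[1])<30)&(W[...,2]>.005)
p=W[m]; print(m.sum(),'top z',np.percentile(p[:,2],[5,50,90]).round(4)); t=p[p[:,2]>.043]; print(t.mean(0).round(3),t.min(0).round(3),t.max(0).round(3)); A=np.c_[t[:,:2]-t[:,:2].mean(0),np.ones(len(t))]; print('tilt',np.linalg.lstsq(A,t[:,2],rcond=None)[0].round(3))
E
```

```text
{'t': 22.2667, 'tool_pos': [0.4651, -0.2696, 0.3674], 'opening': 0.0855, 'grip_force': 0.0} yaw_y -35.47 F [-0.63  0.14 -0.13] Ftool [-0.25 -0.59  0.13] T [0.042 0.038 0.028] q6 -0.045
131 top z [0.013  0.0442 0.0511]
[ 0.474 -0.262  0.049] [ 0.451 -0.283  0.044] [ 0.492 -0.243  0.053]
tilt [-0.043 -0.032  0.049]
```

View pics/end.png

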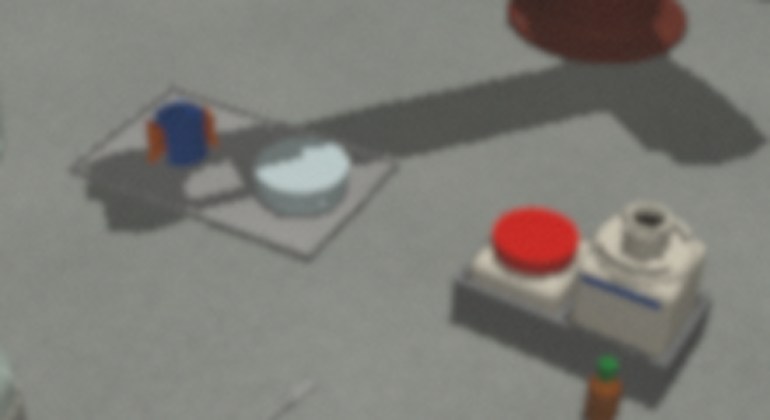

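The picture shows the cap upright and flat on the bare end of the tray at (182,133), the dishes untouched, and the open jar seated in its rack at (640,280). Handing in.

```bash
python3 -c "
from station import finish_job
print(finish_job())"
```

```text
the job is handed in; nothing more can be done
None
```

The jar is open and still seated in its rack; the cap turned about 66° to its stop (0.42 N·m at most), lifted off, and stands upright on the bare end of the tray. I handed the job in at 22 s with nothing else touched.

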